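# Load the chip tray and shut its cover

### The arm

A 6-joint arm with a two-finger parallel gripper is mounted at the origin on the work surface. World frame = base frame: x ahead of the robot, y to its left, z up, the work surface at z = 0. Lengths are in m, angles in rad, forces in N, time in s.
With the tool pointing down it reaches from about 0.35 to 0.95 m from the base axis. Payload 17.4 kg.
Tool frame: the origin (TCP) lies between the finger pads; the fingertips stand 11 mm ahead of it and the grasp point (between the pads) lies 8 mm behind it; z points along the fingers, y is the direction in which the jaws open and shut (so a half turn about z gives the same grasp; the last joint's range is limited). The gripper opens to 93 mm and grips with 3 to 60 N. Pads are 15 mm wide; open, the fingers measure 128 mm over their backs; the gripper's body (75 mm by 188 mm) begins 65 mm behind the grasp point.
Start: joints at [-1.351, 0.116, 1.442, -0, 1.584, -0.038], TCP at [0.172, -0.653, 0.23] pointing down, gripper open.
Joint ranges: [-2.83, 2.83], [-0.83, 2.19], [0.07, 2.5], [-1.14, 4.28], [0.01, 3], [-2.97, 2.97]. Speed limits (rad/s): [1.89, 1.89, 2.22, 3.14, 3.14, 3.14].

### API

Orientations are given as a 3x3 rotation matrix whose columns are the frame's x, y, z axes.
In Python, from rig import ctrl, eyes, order gives the robot as it stands.
- The arm moves only by the tool servo_tool, never from a script. Its argument "motion" is text: rows parted by semicolons, each of 7 numbers parted by spaces: the turn, a rotation vector about the world's x, y, z in degrees, then the shift along the world's x, y, z in m, then the opening, from -1 (shut) to 1 (fully open), so that 0 is half open. A call has 1 to 12 rows; each row is the pose to reach, as a shift and turn from the pose commanded when the call began; what a row does not reach only later rows make up. A row lasts 1/12 s, in which the tool goes at most 41.7 mm and 7.16 degrees, less where a joint would pass 70% of its speed; a pose out of reach is approached as far as the arm can. A call with a gripper value outside its range is refused whole. The fingers move at their own pace and stop on an object; "squeeze" is the grip in N (left out, the last holds). Time passes only in rows, so rows that repeat a pose let the fingers close. It gives the time, the measured TCP pose, the force and the opening at its end, in the units of the state.
- ctrl.state(): the state, without advancing time (a new reading comes with each control period).
- eyes.grab_frame(name): name is "scene" or "side" or "wrist"; returns a dict with "frame" (480x640x3 uint8, blue, green, red), "camera_matrix" (3x3 intrinsics, pixels), "R" (3x3) and "t" (3): a world point X has camera coordinates R X + t. Camera axes: x right, y down, z forward; pixel columns grow to the right and rows downward; lengths in m; the calibration is good to about 2 mm. A picture is of the moment at which its call begins. There is no depth.
- order.close_job(): hands the job in, once; it reports no verdict.
The state is a dict: "time_s": time; "joint_pos": joint angles; "qvel": joint speeds; "joint_efforts": joint torques, N m; "eef_pos": TCP position; "tcp_rot": TCP orientation; "ft_force": force on the tool from outside, world axes, zero at the start; "moment": the same for the moment, N m; "finger_gap": opening from 0.0 (shut) to 1.0 (fully open).
Only numpy, scipy, OpenCV 4.12 (cv2) and the standard library are available. Lean on these libraries where they do the work, as an engineer would, in place of code of your own. Each camera call takes 0.05 s, during which the arm holds its last target. There are 200 camera calls.

### The job

Using only the fingers, gently push the tray that is full of chips along its loader until it is fully home against the back stop, then push that loader's lid all the way shut over it. Do not lift or slam anything, and leave the other loader with the empty tray, and everything else on the table, as it is.

Things in the scene. Friction and masses are not known exactly. Their poses are not given: they have to be found in the camera images.
- loader_a: Grey and aluminium tray loader fixed to the table; it holds the tray of chips. Base 240 x 130 x 30 mm. Origin on the table (base spans x -125 to +115 mm, y +-65); x points from its open front to its back, z up. Tray slides in +x on the deck (z 30 mm) between guides at y +-50 mm, 8 mm high. From x -4 mm on is the bay: side walls up to z 56 mm, covered by the lid.
- loader_b: The other loader, same make and axes as loader_a, with its own lid standing open. It holds the empty tray and is to be left alone.
- loader_a_stop (a point): Middle of the back stop's face in loader_a: x +92 mm, y 0, z 43 mm in loader_a's frame. The tray is home when it touches it; the tray's origin is then at x +44 mm and its front face at x -4 mm in loader_a's frame.
- chip_tray: Filled tray, blue plastic, 96 x 96 x 18 mm, loose, about 0.2 kg; origin at the centre of its underside, axes as its loader's. 16 pockets with square copper-coloured chips fixed in them. It stands on loader_a's deck, 45 to 80 mm short of the back stop (towards the front). Push on its front face, the -x one.
- empty_tray: Empty tray, blue plastic, 96 x 96 x 18 mm, loose, about 0.2 kg; origin at the centre of its underside, axes as its loader's. All 16 pockets are empty. It stands part-way out on loader_b's deck.
- loader_a_lid (a joint): Angle of loader_a's lid, rad; 0 = shut, grows as it opens, at most 1.7 (starts 1.15 to 1.5, nearly upright). Clear pane in an aluminium frame, 116 mm wide, 8 mm thick; shut, its outer face is 6 mm above the hinge line. The hinge is stiff (about 0.22 N m): the lid stays where it is left and must be pushed over all the way from behind, then down.
- loader_b_lid (a joint): Angle of loader_b's lid (rad), the same kind of lid; leave it as it is.
- loader_a_hinge (a point): Middle of the hinge line of loader_a's lid, at the back of the bay: x +100 mm, y 0, z 58 mm in loader_a's frame. The line runs along the loader's y; the lid swings from upright towards the loader's front (-x) and down onto the bay.
- loader_a_lid_edge (a point): Middle of the free edge of loader_a's lid, 115 mm from the hinge line. Under this edge a lip drops 12 mm in front of the tray, so the lid shuts only over a tray that is home.
- loader_b_lid_edge (a point): Middle of the free edge of loader_b's lid.
- tweezers: Bystander: pair of steel tweezers lying flat, 130 x 14 x 8 mm; origin at its underside.
- loupe: Bystander: small black eye loupe, 42 mm across, 32 mm tall; origin at its underside.
- solvent_bottle: Bystander: white plastic bottle, 56 mm across, 110 mm tall; origin at its underside.
- swab_cup: Bystander: small steel cup, 60 mm across, 70 mm tall; origin at its underside.
- tray_stack: Bystander: stack of three blue trays, 96 x 96 x 39 mm; origin at its underside.
- vacuum_pen: Bystander: black vacuum pen lying flat, 135 mm long, 12 mm thick; origin at its underside.
- gel_jar: Bystander: small glass jar, 48 mm across, 45 mm tall; origin at its underside.
Not all that is in view belongs to the job. Leave any white look-alike of the chip_tray alone.

How it is judged:
On the way, in this order (a step that is already met when the one before it is completed fails the run):
1. the chip tray is pushed home while its lid is still open (x of chip_tray in the frame of loader_a above 0.0395 m and z of chip_tray in the frame of loader_a below 0.034 m and angle between chip_tray's own z axis and vertical below 0.06 rad and value of joint loader_a_lid above 0.5 rad), for 0.2 s.
2. the lid is shut over the tray (x of chip_tray in the frame of loader_a above 0.0395 m and z of chip_tray in the frame of loader_a below 0.034 m and angle between chip_tray's own z axis and vertical below 0.06 rad and value of joint loader_a_lid below 0.05 rad), for 0.2 s.
At the end, for the whole second after the job is handed in: The chip tray lies flat on its loader's deck within 4.5 mm of the back stop, at rest, its lid is within 0.05 rad of shut, the empty tray is within 8 mm of its start and the other lid's edge within 15 mm (all of step 2 and linear speed of chip_tray below 0.01 m/s and distance of empty_tray from where it was at the start of the episode below 0.008 m and distance of loader_b_lid_edge from where it was at the start of the episode below 0.015 m); the robot touches nothing.
It fails at once if the chip tray is lifted (by more than 8 mm) or tipped (z of chip_tray in the frame of loader_a above 0.038 m or angle between chip_tray's own z axis and vertical above 0.15 rad).
It fails at once if the chip tray (faster than 0.4 m/s) or the lid (faster than 4 rad/s) is slammed (linear speed of chip_tray above 0.4 m/s or velocity of joint loader_a_lid below -4 rad/s).
It fails at once if the arm or the gripper body, not the fingers, pushes the tray or its loader (contact force between the arm and chip_tray above 3 N or contact force between the arm and loader_a above 3 N).
It fails at once if the other loader's tray or lid is disturbed (distance of empty_tray from where it was at the start of the episode above 0.008 m or distance of loader_b_lid_edge from where it was at the start of the episode above 0.015 m).
It fails at once if a bystander is moved by more than 25 mm (distance of any of tweezers, loupe, solvent_bottle, swab_cup, tray_stack, vacuum_pen, gel_jar from where it was at the start of the episode above 0.025 m).
It also fails if it takes over 56 s, if anything falls off the work surface, if the arm or the gripper's body presses on something with over 40 N, if the wrist force passes 120 N, or if a joint passes its speed limit or range.

## Working session

There is one attempt and no reset: what is moved stays moved. The work goes in short steps, Python scripts to look and compute and a tool call to move; the robot and the scene stay as the last step left them, time stands still between calls to the robot, and variables do not carry over. Pictures are saved under pics/ and viewed, about 8 in all and at most 12, crops included, and the job is handed in when it is done.

Besides the shell and the picture viewer there is one more tool, called after "Request:" in YAML: its name, and indented under it one key for each argument. servo_tool: Moves the arm, as the interface text tells. Its arguments: {"type":"object","properties":{"motion":{"type":"string"},"squeeze":{"type":"number"}},"required":["motion"]}

```bash
mkdir -p pics; python3 - <<'E'
from rig import ctrl, eyes
import cv2, pickle
d={}
for n in("scene","side"):
    f=eyes.grab_frame(n); d[n]=f; cv2.imwrite(f"pics/{n}0.png",f["frame"]); print(n,f["camera_matrix"].tolist(),f["R"].round(3).tolist(),f["t"].round(3).tolist())
pickle.dump(d,open("f0.pkl","wb"))
s=ctrl.state(); print(s)
E
```

```text
scene [[449.2993430455561, 0.0, 320.3862891475096], [0.0, 449.2993430455561, 246.37201176832374], [0.0, 0.0, 1.0]] [[0.872, 0.488, -0.013], [0.378, -0.691, -0.617], [-0.31, 0.533, -0.787]] [-0.457, -0.161, 1.428]
side [[470.78260227947345, 0.0, 305.85670447132685], [0.0, 470.78260227947345, 233.2001572567805], [0.0, 0.0, 1.0]] [[-0.962, -0.272, 0.012], [-0.181, 0.605, -0.775], [0.204, -0.748, -0.632]] [0.492, 0.15, 1.11]
{'time_s': 0.1, 'joint_pos': array([-1.35079628e+00,  1.16442610e-01,  1.44217683e+00,  1.90314885e-05,
        1.58397704e+00, -3.78532410e-02]), 'qvel': array([ 0.00015606, -0.00294819, -0.00195004,  0.00058684,  0.00260735,
        0.00056547]), 'joint_efforts': array([ 2.88468262e-03, -7.22898173e+01, -6.23864508e+01,  7.82762957e-02,
        2.27468053e-02, -4.37766755e-05]), 'eef_pos': array([ 0.17205626, -0.65254062,  0.22898933]), 'tcp_rot': array([[ 9.66939574e-01,  2.55005530e-01, -2.00493104e-04],
       [ 2.55005602e-01, -9.66939075e-01,  9.83782572e-04],
       [ 5.70053799e-05, -1.00238517e-03, -9.99999496e-01]]), 'ft_force': array([-0.77521819,  0.26448784,  0.28990997]), 'moment': array([ 0.0616416 , -0.02679201, -0.01712694]), 'finger_gap': 0.9968929304902638}
```

View pics/scene0.png

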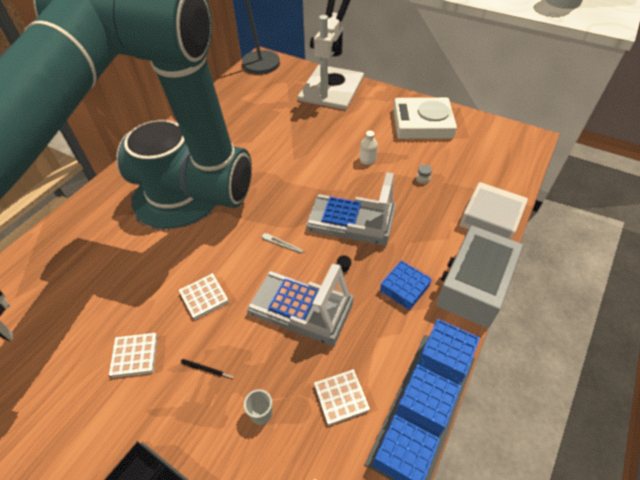

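View pics/side0.png

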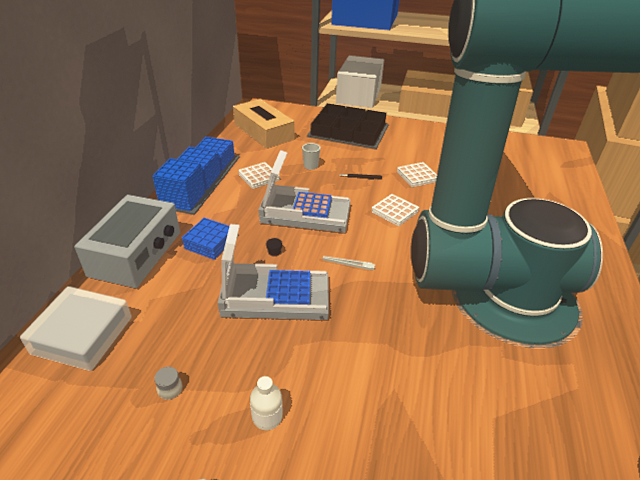

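Scene view: two loaders. The one at (300,305) holds a blue tray with copper chips (295,298), and the one at (350,218) holds an empty blue tray (341,210). The white look-alikes at (204,296), (134,355) and (341,397) are not blue. So loader_a is the one at scene (300,305) and side (305,208). I'll confirm that in an enlarged crop.

```bash
python3 - <<'E'
import cv2,pickle,numpy as np
d=pickle.load(open("f0.pkl","rb"))
a=d["scene"]["frame"][255:355,240:365]; b=d["side"]["frame"][145:240,250:360]
cv2.imwrite("pics/a.png",cv2.resize(a,None,fx=6,fy=6,interpolation=cv2.INTER_CUBIC))
cv2.imwrite("pics/b.png",cv2.resize(b,None,fx=6,fy=6,interpolation=cv2.INTER_CUBIC))
E
```

```text
(no output)
```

View pics/a.png

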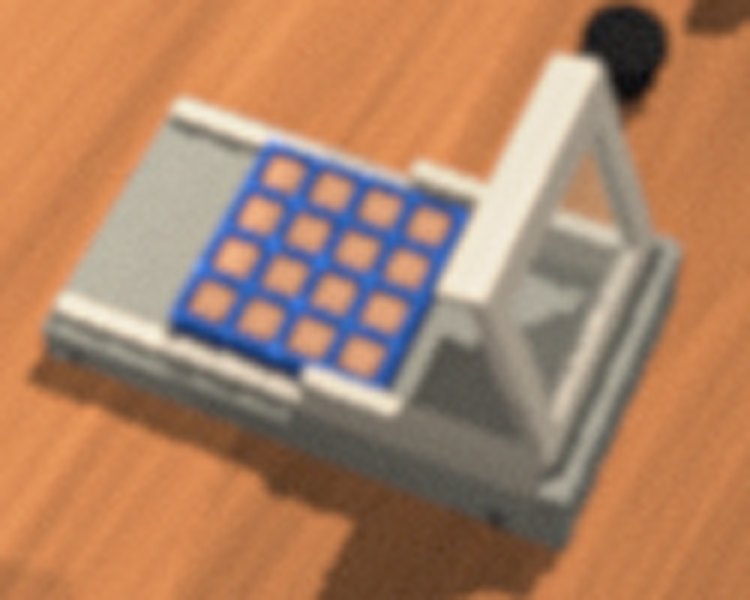

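View pics/b.png

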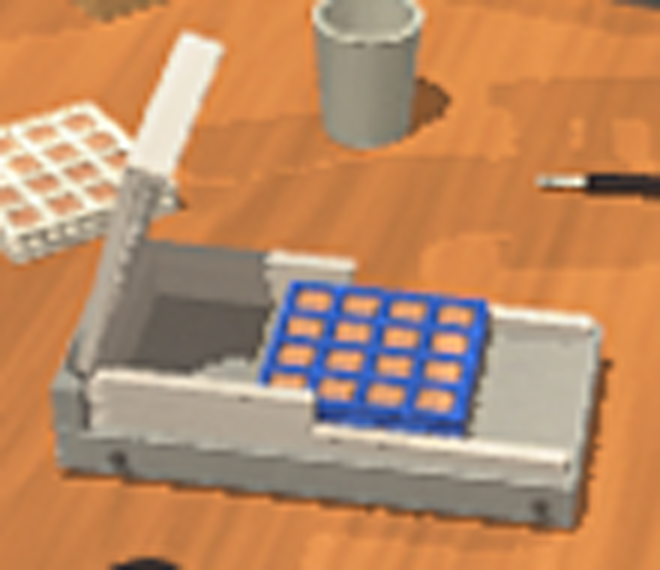

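The crop confirms it: a blue tray with 16 copper chips and the lid open. Next I'll fit the loader pose, tray offset and lid angle to corners from both views.

```bash
cat > fit.py <<'E'
import pickle,numpy as np
from scipy.optimize import least_squares
d=pickle.load(open("f0.pkl","rb"))
off={"scene":(240,255),"side":(250,145)}
# kind: b=loader point, t=tray-relative x, l=lid (r,y,h)
P=[("scene",565,545,"b",115,-65,0),("scene",50,355,"b",-125,-65,0),("scene",680,245,"b",115,65,30),("scene",570,492,"b",115,-65,30),
("scene",268,143,"t",-48,48,48),("scene",175,325,"t",-48,-48,48),("scene",470,210,"t",48,48,48),("scene",388,385,"t",48,-48,48),
("scene",555,60,"l",115,58,-14),("scene",605,65,"l",115,58,6),("scene",440,290,"l",115,-58,-14),("scene",490,300,"l",115,-58,6),
("side",65,470,"b",115,65,0),("side",575,525,"b",-125,65,0),
("side",490,300,"t",-48,-48,48),("side",293,283,"t",48,-48,48),("side",465,425,"t",-48,48,48),("side",262,385,"t",48,48,48),
("side",170,180,"l",115,58,-14),("side",130,165,"l",115,58,6),("side",222,47,"l",115,-58,-14),("side",185,35,"l",115,-58,6)]
def loc(k,a,b,c,tx,al):
    if k=="b":p=(a,b,c)
    elif k=="t":p=(a+tx*1000,b,c)
    else:p=(100-a*np.cos(al)+c*np.sin(al),b,58+a*np.sin(al)+c*np.cos(al))
    return np.array(p)/1000
def world(q,p):
    c,s=np.cos(q[2]),np.sin(q[2]); return np.array([q[0]+c*p[0]-s*p[1],q[1]+s*p[0]+c*p[1],p[2]])
def proj(n,X):
    f=d[n]; v=f["camera_matrix"]@(f["R"]@X+f["t"]); return v[:2]/v[2]
def res(q):
    return np.concatenate([proj(n,world(q,loc(k,a,b,c,q[3],q[4])))-[(u+.5)/6-.5+off[n][0],(v+.5)/6-.5+off[n][1]] for n,u,v,k,a,b,c in P])
if __name__=="__main__":
    best=min((least_squares(res,[.5,-.3,y,-.02,1.3],loss="soft_l1") for y in np.arange(-3,3,.7)),key=lambda s:s.cost)
    print(best.x.round(4),best.cost); 
    for p,r in zip(P,best.fun.reshape(-1,2).round(1)): print(p,r)
    np.save("q.npy",best.x)
E
python3 fit.py
```

```text
[ 0.5624 -0.1654  0.122  -0.021   1.3384] 19.36599776344975
('scene', 565, 545, 'b', 115, -65, 0) [0.7 1.5]
('scene', 50, 355, 'b', -125, -65, 0) [-0.3  1.1]
('scene', 680, 245, 'b', 115, 65, 30) [0.  2.8]
('scene', 570, 492, 'b', 115, -65, 30) [0.  4.9]
('scene', 268, 143, 't', -48, 48, 48) [ 0.2 -1.1]
('scene', 175, 325, 't', -48, -48, 48) [-0.7 -1.7]
('scene', 470, 210, 't', 48, 48, 48) [ 0.6 -0.8]
('scene', 388, 385, 't', 48, -48, 48) [-0.8  1. ]
('scene', 555, 60, 'l', 115, 58, -14) [ 0.2 -2.2]
('scene', 605, 65, 'l', 115, 58, 6) [-0.3 -1.7]
('scene', 440, 290, 'l', 115, -58, -14) [ 0.2 -0.8]
('scene', 490, 300, 'l', 115, -58, 6) [ 0.  -0.7]
('side', 65, 470, 'b', 115, 65, 0) [-0.2  1.6]
('side', 575, 525, 'b', -125, 65, 0) [0.7 1.6]
('side', 490, 300, 't', -48, -48, 48) [-0.  -0.6]
('side', 293, 283, 't', 48, -48, 48) [-0.3 -1. ]
('side', 465, 425, 't', -48, 48, 48) [ 0.2 -1.6]
('side', 262, 385, 't', 48, 48, 48) [-1.   1.5]
('side', 170, 180, 'l', 115, 58, -14) [ 0.7 -0.7]
('side', 130, 165, 'l', 115, 58, 6) [-0.1 -0.5]
('side', 222, 47, 'l', 115, -58, -14) [ 0.4 -0.8]
('side', 185, 35, 'l', 115, -58, 6) [-0.4 -0.9]
```

```bash
sed -i 's/,("scene",680,245,"b",115,65,30),("scene",570,492,"b",115,-65,30)//' fit.py; python3 fit.py; python3 - <<'E'
from fit import *
q=np.load("q.npy"); f=lambda k,*a:print(k,a,world(q,loc(k,*a,q[3],q[4])).round(4))
f("t",-48,0,40);f("b",-4,0,40);f("b",100,0,58);f("l",115,0,0);f("l",115,0,6);print(np.cos(q[2]),np.sin(q[2]))
# rough bystander ground points
from numpy.linalg import inv
def gp(n,u,v,z):
    F=d[n];r=F["R"].T@inv(F["camera_matrix"])@[u,v,1];c=-F["R"].T@F["t"];return (c+r*(z-c[2])/r[2]).round(3)
print("loupe",gp("scene",344,263,.03),"cup",gp("scene",258,400,.07),"stack",gp("scene",406,285,.039),"bLidbase",gp("scene",385,240,0),"tweez",gp("scene",282,243,0),gp("scene",300,248,0),gp("scene",264,237,0),"B front near",gp("scene",308,228,0),"white",gp("scene",341,395,.02))
E
```

```text
[ 0.5634 -0.1662  0.1166 -0.0218  1.3332] 12.80651032277014
('scene', 565, 545, 'b', 115, -65, 0) [0.7 2.1]
('scene', 50, 355, 'b', -125, -65, 0) [-0.1  1.2]
('scene', 268, 143, 't', -48, 48, 48) [ 0.3 -1. ]
('scene', 175, 325, 't', -48, -48, 48) [-0.8 -1.6]
('scene', 470, 210, 't', 48, 48, 48) [ 0.6 -0.4]
('scene', 388, 385, 't', 48, -48, 48) [-1.   1.4]
('scene', 555, 60, 'l', 115, 58, -14) [ 0.3 -1.7]
('scene', 605, 65, 'l', 115, 58, 6) [-0.2 -1.1]
('scene', 440, 290, 'l', 115, -58, -14) [-0.  -0.3]
('scene', 490, 300, 'l', 115, -58, 6) [-0.2 -0.2]
('side', 65, 470, 'b', 115, 65, 0) [-0.6  1.2]
('side', 575, 525, 'b', -125, 65, 0) [0.3 1.5]
('side', 490, 300, 't', -48, -48, 48) [ 0.  -0.7]
('side', 293, 283, 't', 48, -48, 48) [-0.2 -1.2]
('side', 465, 425, 't', -48, 48, 48) [ 0.  -1.7]
('side', 262, 385, 't', 48, 48, 48) [-1.   1.3]
('side', 170, 180, 'l', 115, 58, -14) [ 0.6 -0.9]
('side', 130, 165, 'l', 115, 58, 6) [-0.2 -0.7]
('side', 222, 47, 'l', 115, -58, -14) [ 0.5 -0.9]
('side', 185, 35, 'l', 115, -58, 6) [-0.3 -1.1]
t (-48, 0, 40) [ 0.4941 -0.1743  0.04  ]
b (-4, 0, 40) [ 0.5594 -0.1666  0.04  ]
b (100, 0, 58) [ 0.6627 -0.1545  0.058 ]
l (115, 0, 0) [ 0.6358 -0.1577  0.1698]
l (115, 0, 6) [ 0.6416 -0.157   0.1712]
0.993207333957601 0.11635803269578951
loupe [0.597 0.001 0.03 ] cup [ 0.615 -0.431  0.07 ] stack [0.773 0.01  0.039] bLidbase [0.655 0.151 0.   ] tweez [ 0.398 -0.002  0.   ] [0.453 0.007 0.   ] [ 0.339 -0.008  0.   ] B front near [0.435 0.084 0.   ] white [ 0.756 -0.32   0.02 ]
```

Fit: the tray is 66 mm short, which is within 45–80. The lid is at 1.33 rad, within range. The loader yaw is 6.7°. I'll approach with the fingers half open so they make a wide two-point push.

Request:
servo_tool:
  motion: "0 0 -1 0.02 0.033 0 0; 0 0 -2 0.04 0.066 0 0; 0 0 -3 0.06 0.1 0 0; 0 0 -4 0.08 0.133 0 0; 0 0 -5 0.1 0.166 0 0; 0 0 -6 0.12 0.2 0 0; 0 0 -7 0.14 0.233 0 0; 0 0 -8.1 0.16 0.266 0 0; 0 0 -8.1 0.18 0.3 0 0; 0 0 -8.1 0.2 0.333 0 0; 0 0 -8.1 0.22 0.366 0 0; 0 0 -8.1 0.24 0.4 0 0"

```text
time_s: 1.1
eef_pos: [0.4125, -0.2509, 0.2295]
tcp_rot: [[0.993, 0.116, 0.0], [0.116, -0.993, -0.0], [0.0, 0.0, -1.0]]
ft_force: [1.0, -0.7, 0.7]
finger_gap: 0.502
```

Request:
servo_tool:
  motion: "0 0 0 0.02 0.03 0 0; 0 0 0 0.035 0.055 -0.015 0; 0 0 0 0.045 0.073 -0.04 0; 0 0 0 0.045 0.073 -0.065 0; 0 0 0 0.045 0.073 -0.09 0; 0 0 0 0.045 0.073 -0.11 0; 0 0 0 0.045 0.073 -0.13 0; 0 0 0 0.045 0.073 -0.145 0; 0 0 0 0.045 0.073 -0.16 0; 0 0 0 0.045 0.073 -0.172 0; 0 0 0 0.045 0.073 -0.18 0; 0 0 0 0.045 0.073 -0.181 0"

```text
time_s: 2.1
eef_pos: [0.4565, -0.1794, 0.0471]
tcp_rot: [[0.993, 0.116, -0.002], [0.116, -0.993, 0.001], [-0.002, -0.001, -1.0]]
ft_force: [-0.2, -0.2, -0.5]
finger_gap: 0.501
```

```bash
cat > look.py <<'E'
import sys,cv2,pickle
from rig import eyes,ctrl
k=sys.argv[1]; o=[]
import numpy as np
for n,(y0,y1,x0,x1) in {"scene":(235,355,240,370),"side":(125,245,240,370)}.items():
    f=eyes.grab_frame(n); pickle.dump(f,open(f"{n}_{k}.pkl","wb")); o.append(cv2.resize(f["frame"][y0:y1,x0:x1],(400,369),interpolation=cv2.INTER_CUBIC))
cv2.imwrite(f"pics/l{k}.png",np.hstack(o)); s=ctrl.state(); print(s["eef_pos"],s["ft_force"])
E
python3 look.py 1
```

```text
[ 0.45713072 -0.17975352  0.04880885] [-0.08002203  0.60256461  0.31266196]
```

View pics/l1.png

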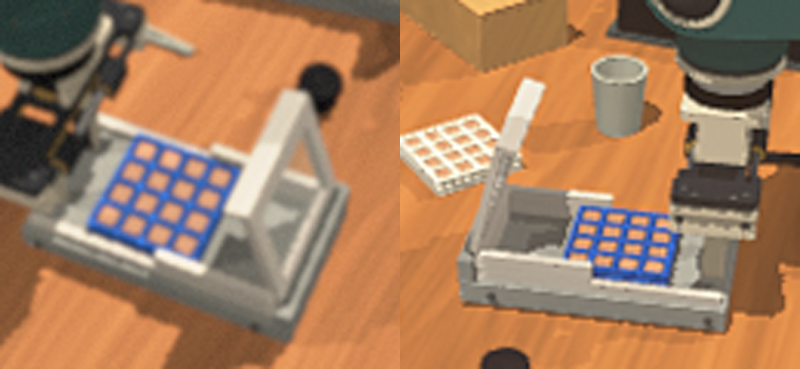

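The fingers are down in front of the tray, clear of the guides (side crop about (700,225)). Now the push along the loader's x, at about 70 mm/s.

Request:
servo_tool:
  motion: "0 0 0 0.006 0.0007 0 0; 0 0 0 0.012 0.0014 0 0; 0 0 0 0.018 0.0021 0 0; 0 0 0 0.024 0.0028 0 0; 0 0 0 0.029 0.0034 0 0; 0 0 0 0.034 0.004 0 0; 0 0 0 0.04 0.0047 0 0; 0 0 0 0.046 0.0054 0 0; 0 0 0 0.052 0.0061 0 0; 0 0 0 0.058 0.0068 0 0; 0 0 0 0.064 0.0075 0 0; 0 0 0 0.07 0.0082 0 0"

```text
time_s: 3.2
eef_pos: [0.5277, -0.1714, 0.0486]
tcp_rot: [[0.993, 0.116, -0.0], [0.116, -0.993, -0.0], [-0.0, -0.0, -1.0]]
ft_force: [-2.5, -0.3, 2.8]
finger_gap: 0.498
```

Request:
servo_tool:
  motion: "0 0 0 0.003 0.00035 0 0; 0 0 0 0.006 0.0007 0 0; 0 0 0 0.009 0.00105 0 0; 0 0 0 0.011 0.0013 0 0; 0 0 0 0.013 0.0015 0 0; 0 0 0 0.015 0.0017 0 0; 0 0 0 0.016 0.0019 0 0; 0 0 0 0.017 0.002 0 0; 0 0 0 0.018 0.0021 0 0; 0 0 0 0.019 0.0022 0 0; 0 0 0 0.02 0.0023 0 0; 0 0 0 0.02 0.0023 0 0"

```text
time_s: 4.2
eef_pos: [0.5473, -0.1692, 0.0487]
tcp_rot: [[0.993, 0.116, 0.0], [0.116, -0.993, 0.0], [0.0, 0.0, -1.0]]
ft_force: [0.5, 0.1, 0.8]
finger_gap: 0.502
```

Request:
servo_tool:
  motion: "0 0 0 0.001 0.0001 0 0; 0 0 0 0.002 0.0002 0 0; 0 0 0 0.003 0.00035 0 0; 0 0 0 0.003 0.00035 0 0"

```text
time_s: 4.53
eef_pos: [0.5503, -0.1688, 0.0487]
tcp_rot: [[0.993, 0.116, 0.0], [0.116, -0.993, 0.0], [0.0, 0.0, -1.0]]
ft_force: [0.8, 0.0, 0.5]
finger_gap: 0.499
```

Request:
servo_tool:
  motion: "0 0 0 0.0005 0.0001 0 0; 0 0 0 0.001 0.0001 0 0; 0 0 0 0.0015 0.0002 0 0; 0 0 0 0.002 0.0002 0 0"

```text
time_s: 4.87
eef_pos: [0.5511, -0.1687, 0.0487]
tcp_rot: [[0.993, 0.116, -0.003], [0.116, -0.993, 0.0], [-0.003, -0.0, -1.0]]
ft_force: [-15.7, -0.1, 9.6]
finger_gap: 0.498
```

The wrist read −16 N as the tray met the stop, with the TCP at loader x −12.5 mm against an expected −11.5. Now I'll back off, lift clear, and check the tray.

Request:
servo_tool:
  motion: "0 0 0 -0.004 -0.0005 0 0; 0 0 0 -0.012 -0.0014 0 0; 0 0 0 -0.02 -0.0023 0 0; 0 0 0 -0.02 -0.0023 0.015 0; 0 0 0 -0.02 -0.0023 0.04 0; 0 0 0 -0.02 -0.0023 0.065 0; 0 0 0 -0.02 -0.0023 0.09 0; 0 0 0 -0.02 -0.0023 0.115 0; 0 0 0 -0.02 -0.0023 0.14 0; 0 0 0 -0.02 -0.0023 0.16 0; 0 0 0 -0.02 -0.0023 0.175 0; 0 0 0 -0.02 -0.0023 0.181 0"

```text
time_s: 5.87
eef_pos: [0.5322, -0.1712, 0.232]
tcp_rot: [[0.993, 0.116, 0.003], [0.116, -0.993, -0.001], [0.003, 0.001, -1.0]]
ft_force: [0.5, 0.5, -0.2]
finger_gap: 0.501
```

```bash
python3 look.py 2
```

```text
[ 0.53208966 -0.1710736   0.23013314] [-0.02900057  0.5089433  -0.62695976]
```

View pics/l2.png

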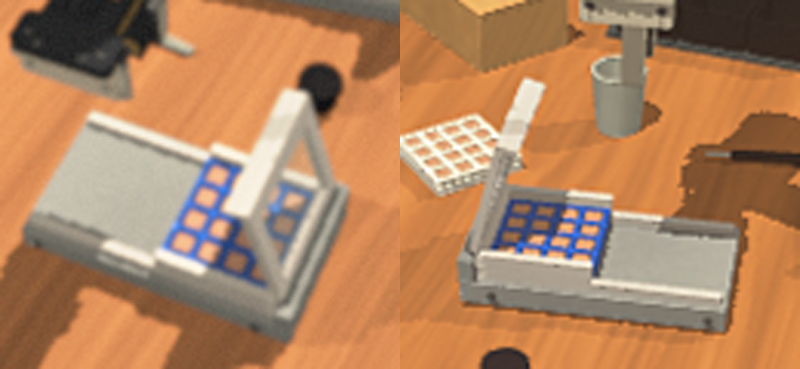

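The tray front is flush with the bay edge (side crop about (605,240), scene crop about (165,250)) and the lid has not moved. Next I go over the lid and down behind it.

Request:
servo_tool:
  motion: "0 0 0 0.015 0.0018 0.01 0; 0 0 0 0.035 0.0043 0.015 0; 0 0 0 0.06 0.0074 0.015 0; 0 0 0 0.085 0.0104 0.015 0; 0 0 0 0.11 0.0135 0.015 0; 0 0 0 0.135 0.0166 0.015 0; 0 0 0 0.15 0.0184 0.01 0; 0 0 0 0.151 0.0185 -0.01 0; 0 0 0 0.151 0.0185 -0.03 0; 0 0 0 0.151 0.0185 -0.05 0; 0 0 0 0.151 0.0185 -0.062 0; 0 0 0 0.151 0.0185 -0.062 0"

```text
time_s: 6.97
eef_pos: [0.6817, -0.1521, 0.163]
tcp_rot: [[0.993, 0.116, -0.006], [0.116, -0.993, 0.002], [-0.005, -0.002, -1.0]]
ft_force: [-0.9, 0.3, -1.0]
finger_gap: 0.499
```

```bash
python3 - <<'E'
from fit import *
q=np.load("q.npy"); b=None
from rig import ctrl
print(ctrl.state()["eef_pos"])
for a in [1.33,1.2,1.05,.9,.75,.6,.45,.3,.2,.1,.05,0,-.03]:
    p=loc("l",100,0,6,0,a)+[.0075,0,.011]; w=world(q,p); b=np.array([.683,-.1522,.168])
    print(a,w.round(4),(w-b).round(4))
E
```

```text
[ 0.68166736 -0.15210828  0.16296469]
1.33 [ 0.6522 -0.1557  0.1675] [-0.0308 -0.0035 -0.0005]
1.2 [ 0.6397 -0.1572  0.1644] [-0.0433 -0.005  -0.0036]
1.05 [ 0.6259 -0.1588  0.1587] [-0.0571 -0.0066 -0.0093]
0.9 [ 0.6131 -0.1603  0.1511] [-0.0699 -0.0081 -0.0169]
0.75 [ 0.6015 -0.1617  0.1416] [-0.0815 -0.0095 -0.0264]
0.6 [ 0.5915 -0.1629  0.1304] [-0.0915 -0.0107 -0.0376]
0.45 [ 0.5833 -0.1638  0.1179] [-0.0997 -0.0116 -0.0501]
0.3 [ 0.577  -0.1646  0.1043] [-0.106  -0.0124 -0.0637]
0.2 [ 0.574  -0.1649  0.0947] [-0.109  -0.0127 -0.0733]
0.1 [ 0.5719 -0.1652  0.085 ] [-0.1111 -0.013  -0.083 ]
0.05 [ 0.5712 -0.1652  0.08  ] [-0.1118 -0.013  -0.088 ]
0 [ 0.5708 -0.1653  0.075 ] [-0.1122 -0.0131 -0.093 ]
-0.03 [ 0.5707 -0.1653  0.072 ] [-0.1123 -0.0131 -0.096 ]
```

Request:
servo_tool:
  motion: "0 0 0 -0.008 -0.001 0 0; 0 0 0 -0.016 -0.002 0 0; 0 0 0 -0.024 -0.0028 0 0; 0 0 0 -0.031 -0.0035 -0.0005 0; 0 0 0 -0.037 -0.0043 -0.002 0; 0 0 0 -0.043 -0.005 -0.0036 0; 0 0 0 -0.05 -0.0058 -0.006 0; 0 0 0 -0.057 -0.0066 -0.0093 0; 0 0 0 -0.0635 -0.0074 -0.013 0; 0 0 0 -0.07 -0.0081 -0.017 0; 0 0 0 -0.076 -0.0088 -0.0215 0; 0 0 0 -0.0815 -0.0095 -0.0264 0"

```text
time_s: 7.97
eef_pos: [0.6009, -0.162, 0.1406]
tcp_rot: [[0.993, 0.116, -0.0], [0.116, -0.993, 0.0], [-0.0, -0.0, -1.0]]
ft_force: [1.6, 1.3, 0.7]
finger_gap: 0.498
```

```bash
python3 look.py 3
```

```text
[ 0.60046203 -0.16201305  0.14003503] [ 0.4942572  -0.28110827  0.0337729 ]
```

View pics/l3.png

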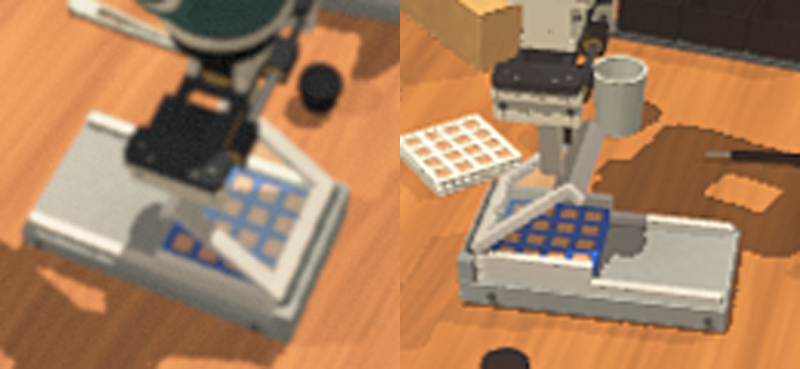

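The lid is following the fingers. It is now about 0.7 rad (side crop, free edge near (575,190)), with the tray still flush. I'll keep following the arc down.

Request:
servo_tool:
  motion: "0 0 0 -0.0055 -0.0006 -0.0055 0; 0 0 0 -0.01 -0.0012 -0.0112 0; 0 0 0 -0.0145 -0.0017 -0.0175 0; 0 0 0 -0.018 -0.0021 -0.0237 0; 0 0 0 -0.0215 -0.0025 -0.0305 0; 0 0 0 -0.0245 -0.0029 -0.0373 0; 0 0 0 -0.0265 -0.0031 -0.043 0; 0 0 0 -0.0275 -0.0032 -0.047 0; 0 0 0 -0.0285 -0.0033 -0.052 0; 0 0 0 -0.0295 -0.0034 -0.0566 0; 0 0 0 -0.0303 -0.0035 -0.0616 0; 0 0 0 -0.0305 -0.0036 -0.0645 0"

```text
time_s: 9.07
eef_pos: [0.571, -0.1655, 0.0761]
tcp_rot: [[0.993, 0.116, -0.0], [0.116, -0.993, 0.0], [-0.0, -0.0, -1.0]]
ft_force: [0.0, 1.0, 1.0]
finger_gap: 0.501
```

Request:
servo_tool:
  motion: "0 0 0 0 0 -0.001 0; 0 0 0 0 0 -0.002 0; 0 0 0 0 0 -0.003 0; 0 0 0 0 0 -0.003 0"

```text
time_s: 9.4
eef_pos: [0.571, -0.1656, 0.0751]
tcp_rot: [[0.993, 0.116, -0.0], [0.116, -0.993, -0.0], [-0.0, 0.0, -1.0]]
ft_force: [-8.0, 2.5, 14.2]
finger_gap: 0.495
```

The TCP stopped at z 75.1 mm, where a shut lid predicts 75.0, with 14 N of reaction, so the lid is on its seat. I'll hold briefly and then lift off.

Request:
servo_tool:
  motion: "0 0 0 0 0 0 0; 0 0 0 0 0 0 0; 0 0 0 0 0 0 0; 0 0 0 0 0 0.005 0; 0 0 0 0 0 0.015 0; 0 0 0 0 0 0.03 0; 0 0 0 0 0 0.055 0; 0 0 0 0 0 0.08 0; 0 0 0 0 0 0.11 0; 0 0 0 0 0 0.14 0; 0 0 0 0 0 0.16 0; 0 0 0 0 0 0.17 0"

```text
time_s: 10.4
eef_pos: [0.5717, -0.1657, 0.2477]
tcp_rot: [[0.993, 0.116, 0.004], [0.116, -0.993, -0.001], [0.004, 0.002, -1.0]]
ft_force: [-0.1, 0.4, 0.7]
finger_gap: 0.497
```

Request:
servo_tool:
  motion: "0 0 0 -0.02 -0.03 0 0; 0 0 0 -0.04 -0.06 0 0; 0 0 0 -0.06 -0.09 0 0; 0 0 0 -0.08 -0.12 0 0; 0 0 0 -0.09 -0.15 0 0; 0 0 0 -0.1 -0.17 0 0; 0 0 0 -0.1 -0.18 0 0; 0 0 0 -0.1 -0.18 0 0"

```text
time_s: 11.07
eef_pos: [0.4706, -0.347, 0.2431]
tcp_rot: [[0.993, 0.114, -0.001], [0.114, -0.993, 0.0], [-0.001, -0.001, -1.0]]
ft_force: [0.8, 0.5, -0.1]
finger_gap: 0.497
```

```bash
python3 look.py 4; python3 - <<'E'
import pickle,cv2
d=pickle.load(open("f0.pkl","rb")); f=pickle.load(open("side_4.pkl","rb"))
# side view, loader_b area difference
print("B diff",cv2.absdiff(d["side"]["frame"],f["frame"])[220:330,210:335].mean())
E
```

```text
[ 0.47142285 -0.34504764  0.24329288] [ 0.43108327 -0.17027189 -0.50787759]
B diff 5.297018181818181
```

View pics/l4.png

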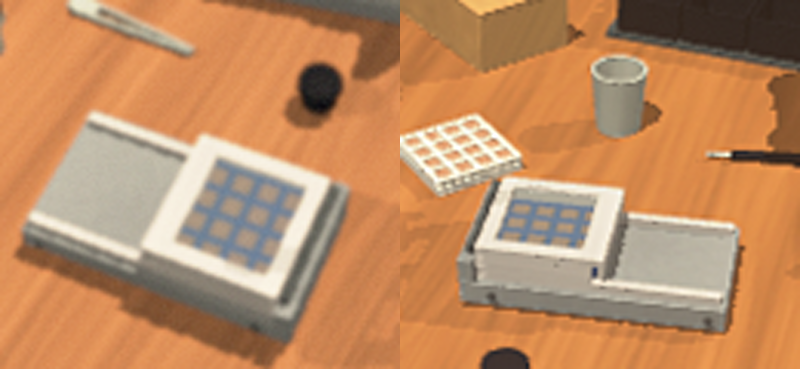

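The lid lies flat on the bay over the tray (side crop (550,220)), and nothing nearby has moved. Handing in.

```bash
python3 -c "
from rig import order; print(order.close_job())"
```

```text
the job is handed in; nothing more can be done
None
```

The chip tray is home against loader_a's back stop, its lid is shut over it, and I handed the job in at about 11 s of the 56 s allowed. The hand-in gave no verdict.

**What I did:** I found the loader's pose, the tray's position and the lid angle by fitting corners from both camera views. I pushed the tray about 66 mm to the stop with half-open fingers, then went behind the lid, pushed it over along its arc and pressed it down.

**Last checks:**
- **Tray:** the wrist read about 16 N as the tray met the stop. The fingers were then 1 mm short of the predicted contact point, and a picture showed the tray front flush with the bay edge.
- **Lid:** the fingers stopped at 75.1 mm with 14 N of reaction, where a shut lid predicts 75.0 mm. The final picture shows it lying flat over the tray, with the arm clear.
- **Pose fit:** it left errors of 1–2 pixels (about 2–4 mm). I dropped two back corners I had misread.
- **Surroundings:** the tweezers, loupe, cup and white tray nearest the loader look unmoved. Comparing before and after pictures around loader_b gave a mean difference of 5.3 grey levels. I had no baseline for that number, and I did not view loader_b or the other bystanders again; the arm stayed well away from loader_b.

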